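Stow a shaker in the drawer and close the divider on it

TASK

Take the longer of the two steel shakers out of the sloped wire rack and lay it down flat, without dropping it, in the open drawer, lengthwise between the sliding divider and the drawer's left wall. Slide the divider up until you feel it press the shaker against that wall, so that it cannot roll, but without squeezing it hard, then push the drawer fully shut. Leave the shorter shaker in its lane and the jar, the can and the mug where they stand.

Things in the scene. Friction and masses are not known exactly. Their poses are not given: they have to be found in the camera images.
- long_shaker: the longer steel shaker: a plain closed cylinder 56 mm in diameter, 150 mm long, 0.2 to 0.4 kg, low dome at its cap end. Origin: centre of its flat base; x axis along the cylinder, base to cap. It starts in either rack lane, its base (low end) against the lane's stop plate, its axis rising away from the robot at 28 degrees from level
- long_shaker_mid (a point): the middle of the long shaker, on its axis 75 mm from the base; axes as the shaker's
- short_shaker: the shorter steel shaker, like the other, 56 mm in diameter but 105 mm long; origin at the centre of its base, x along its axis. It stays in the other lane
- rack: fixed steel wire rack 200 mm wide, two lanes (y = +55 and -55 mm in its frame) rising along its +x, away from the robot, at 28 degrees. A lane is two 8 mm rods under the shaker and a stop plate at its low end, open above and beside. Origin on the table 75 mm below the line through the shakers' base centres. Grip a shaker across its diameter, tool tilted square to its axis
- stop_wall (a point): foot of the inner face of the drawer's left (+y) wall, on the drawer's inner floor, 92 mm behind the inside of its front; moves with the drawer. Axes: x into the cabinet, y left (out through this wall), z up. Inside: 298 mm wide (to -y), 295 mm long; side walls rise 81 mm over the floor, the front 90 mm; at least the front 185 mm is clear of the cabinet at the start
- divider_face (a point): foot of the divider's left (+y) face, level with the drawer's floor; axes as the drawer's. The divider is an upright aluminium plate, 6 mm thick, 75 mm high and 290 mm long, standing along the drawer. With the long shaker trapped against the left wall this face is 56 mm from the wall
- divider_rib (a point): the divider's grip rib: an upright grey plastic rib behind the plate (on its right, -y side), 14 mm thick along the drawer (x), 32 mm deep (y), standing from the floor to 75 mm over it; this point is the centre of its top, 97 mm behind the inside of the drawer's front. Pinch it across its 14 mm from above, or push it to the left
- divider (a joint): how far the divider has slid to the left along the drawer, 0 to 0.225 m; snug on the long shaker at about 0.190. It slides with about 3 N of friction and stays where it is left
- unit_drawer0 (a joint): how far the drawer has been pushed in (m): 0.210 when fully shut, so 0.210 minus this is how far it is open; starts at -0.010 to 0.010. About 1 N of friction, no catch. The fixed white drawer unit is 340 mm wide and deep and 125 mm high
- unit_drawer0_handle (a point): middle of the drawer's steel bar handle (along y, 120 mm long), 35 mm in front of the drawer's front face; 87 mm above the table; axes as the drawer's (push along +x to shut)
- mustard_jar: jar 60 mm across and 100 mm high, stands behind, between rack and drawer unit; leave alone
- food_can: can 68 mm across and 80 mm high, stands between rack and drawer; leave alone
- mug: white mug 80 mm across and 90 mm high, stands on the robot's side of the rack; leave alone
Things that resemble listed ones, but are neither listed nor needed, are in the scene too. What is shaped like the long_shaker but blue or pink is not meant.

How it is judged:
By the outcome, as a careful person would: the job done as asked, in the order asked, and still so for the second after the job is handed in, with the robot touching nothing.
It also fails if it takes over 72 s, if anything falls off the work surface, if the arm or the gripper's body presses on something with over 40 N, if the wrist force passes 120 N, or if a joint passes its speed limit or range.

ROBOT

A 7-joint arm with a two-finger parallel gripper is mounted at the origin on the work surface. World frame = base frame: x ahead of the robot, y to its left, z up, the work surface at z = 0. Lengths are in m, angles in rad, forces in N, time in s.
With the tool pointing down it reaches from about 0.4 to 0.85 m from the base axis. Payload 4.5 kg.
Tool frame: the origin (TCP) lies at the very end of the fingers, on their centre line; the grasp point (between the pads) lies 19 mm behind it; z points along the fingers, y is the line along which they close (so a half turn about z gives the same grasp; the last joint's range is limited). The gripper opens to 88 mm and grips with 3 to 60 N. Pads are 18 mm wide; open, the fingers measure 123 mm over their backs; the gripper's body (75 mm by 187 mm) begins 45 mm behind the grasp point.
Start: joints at [1.275, 0.689, -0.195, 1.565, 0.157, 0.902, -0.215], TCP at [0.202, -0.591, 0.239] pointing down, gripper open.
Joint ranges: [-3.01, 3.01], [-0.46, 2.08], [-1.47, 1.51], [0.13, 2.56], [-1, 4.14], [0.04, 2.09], [-2.66, 2.66]. Speed limits (rad/s): [2.57, 2.57, 3.14, 3.14, 3.14, 3.14, 3.14].

INTERFACE

Orientations are given as a unit quaternion [x, y, z, w].
In Python, from plant import r gives the robot as it stands. The module is installed in compiled form; this text tells all that it offers.
- The arm moves only by the shell command python3 -m pendant 'ROWS' [FORCE]. ROWS is JSON, one flat list of numbers, 7 for each row, row after row: the opening, from 0 (shut) to 1 (fully open), then the shift along the tool's x, y, z scaled (see below), then the turn, a rotation vector about the tool's x, y, z scaled (see below). A call has 1 to 12 rows; each row is the pose to reach, as a shift and turn from the pose commanded when the call began, along the tool's axes at that moment; what a row does not reach only later rows make up. The controller multiplies each number of a shift by 0.15 m and each number of a turn by pi/2 rad. A row lasts 1/10 s, in which the tool goes at most 50 mm and 8.59 degrees, less where a joint would pass 70% of its speed; a pose out of reach is approached as far as the arm can. A call with a number of a shift or a turn outside -1 to 1 is refused whole. A call with a gripper value outside its range is refused whole. The fingers move at their own pace and stop on an object; FORCE is the grip in N (left out, the last holds). Time passes only in rows, so rows that repeat a pose let the fingers close. It gives the time, the measured TCP pose, the force, the opening and the grip force at its end, in the units of the state.
- r.get_state(): the state, without advancing time (a new reading comes with each control period).
- r.snapshot(name): name is "scene" or "top"; returns a dict with "img" (384x512x3 uint8, red, green, blue), "mtx" (3x3 intrinsics, pixels), "cam_to_world" (4x4, takes a point from camera to world coordinates). Camera axes: x right, y up, looking along -z (the intrinsics and any distortion apply to the point x, -y, -z); pixel columns grow to the right and rows downward; lengths in m; the calibration is good to about 2 mm. A picture is of the moment at which its call begins. There is no depth.
- r.finish_job(): hands the job in; it is judged then, once.
The state is a dict: "clock": time; "q": joint angles; "qd": joint speeds; "joint_torque": joint torques, N m; "tool_pos": TCP position; "eef_rot": TCP orientation; "contact_force": force on the tool from outside, world axes, zero at the start; "moment": the same for the moment, N m; "opening": opening from 0.0 (shut) to 1.0 (fully open); "finger_force": force on a finger pad.
Only numpy, scipy, OpenCV 4.12 (cv2) and the standard library are available. Lean on these libraries where they do the work, as an engineer would, in place of code of your own. Each camera call takes 0.05 s, during which the arm holds its last target. There are 200 camera calls.

## Working session

There is one attempt and no reset: what is moved stays moved. The work goes in short steps, Python scripts to look and compute and a shell command to move; the robot and the scene stay as the last step left them, time stands still between calls to the robot, and variables do not carry over. Pictures are saved under pics/ and viewed, at most 10 in all, crops included, and the job is handed in when it is done.

```bash
mkdir -p pics
python3 - <<'E'
from plant import r
import cv2,numpy as np
np.set_printoptions(precision=4,suppress=True)
for n in ("scene","top"):
    s=r.snapshot(n); cv2.imwrite(f"pics/{n}0.png",s["img"][:,:,::-1]); np.savez(f"{n}0.npz",**s)
    print(n,s["mtx"],s["cam_to_world"],[k for k in s])
s=r.get_state();print(s)
E
```

```text
scene [[425.2652   0.     259.2451]
 [  0.     425.2652 186.6511]
 [  0.       0.       1.    ]] [[ 0.3018 -0.6351  0.711   1.2689]
 [ 0.9534  0.2004 -0.2256 -0.1863]
 [ 0.0008  0.7459  0.666   0.8495]
 [ 0.      0.      0.      1.    ]] ['img', 'mtx', 'cam_to_world']
top [[483.4308   0.     249.5703]
 [  0.     483.4308 196.8275]
 [  0.       0.       1.    ]] [[-0.0027  0.982  -0.1889  0.1601]
 [-1.     -0.0036 -0.0046  0.0684]
 [-0.0052  0.1889  0.982   1.6886]
 [ 0.      0.      0.      1.    ]] ['img', 'mtx', 'cam_to_world']
{'clock': 0.1, 'q': array([ 1.2748,  0.6899, -0.1946,  1.5662,  0.1573,  0.9025, -0.2151]), 'qd': array([-0.0001, -0.002 ,  0.0005, -0.0036, -0.0012,  0.0017,  0.0009]), 'joint_torque': array([ -0.0031, -52.85  ,  -1.2715, -15.3839,  -0.0525,   0.0019,
         0.0001]), 'tool_pos': array([ 0.2022, -0.5908,  0.238 ]), 'eef_rot': array([ 0.9864,  0.1642, -0.0002, -0.0008]), 'contact_force': array([-0.217 ,  0.1928,  0.6113]), 'moment': array([-0.0121, -0.0195,  0.0178]), 'finger_force': 0.0, 'opening': 1.0025383449489662}
```

View pics/scene0.png

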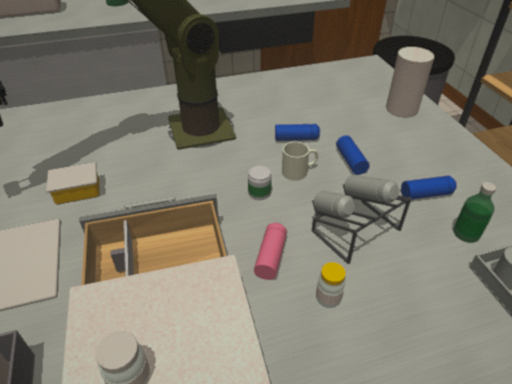

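View pics/top0.png

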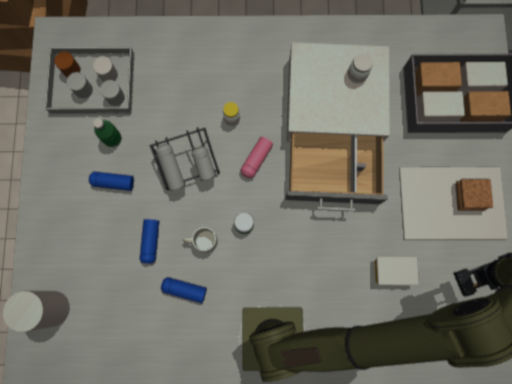

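The long shaker is in the rack's left (+y) lane, around top (168,165), with the short one at (203,163). The drawer is around (337,165) and its divider at (354,162). I'll zoom in for pixel points.

Run:
```python
import cv2,numpy as np
t=cv2.imread("pics/top0.png");s=cv2.imread("pics/scene0.png")
def crop(im,x,y,w,h,f):
    c=cv2.resize(im[y:y+h,x:x+w],None,fx=f,fy=f,interpolation=cv2.INTER_CUBIC)
    for i in range(0,w,10):
        cv2.line(c,(i*f,0),(i*f,6 if i%50 else 14),(0,0,255),1)
        if (x+i)%20==0: cv2.putText(c,str(x+i),(i*f,22),0,.35,(0,0,255),1)
    for j in range(0,h,10):
        cv2.line(c,(0,j*f),(6,j*f),(0,0,255),1)
        if (y+j)%20==0: cv2.putText(c,str(y+j),(8,j*f+4),0,.35,(0,0,255),1)
    return c
a=crop(t,140,120,80,80,5);b=crop(t,280,120,110,100,4)
c=crop(s,300,160,120,100,4);d=crop(s,70,180,160,100,3)
W=np.zeros((600,800,3),np.uint8)
def put(i,x,y): h,w=i.shape[:2];h=min(h,600-y);w=min(w,800-x);W[y:y+h,x:x+w]=i[:h,:w]
put(a[:400],0,0)
put(b[:340,:400],400,0)
put(cv2.resize(c,(400,333))[:200],0,400) if 0 else None
W2=np.zeros((600,800,3),np.uint8)
W2[:400,:480]=c; W2[300:600,320:800]=d
cv2.imwrite("pics/c1.png",W[:400]);
W3=np.zeros((600,800,3),np.uint8); W3[:300,:480]=d; W3[300:600,:480]=c[:300]; cv2.imwrite("pics/c2.png",W3[:,:480])
```

```text
(no output)
```

View pics/c1.png

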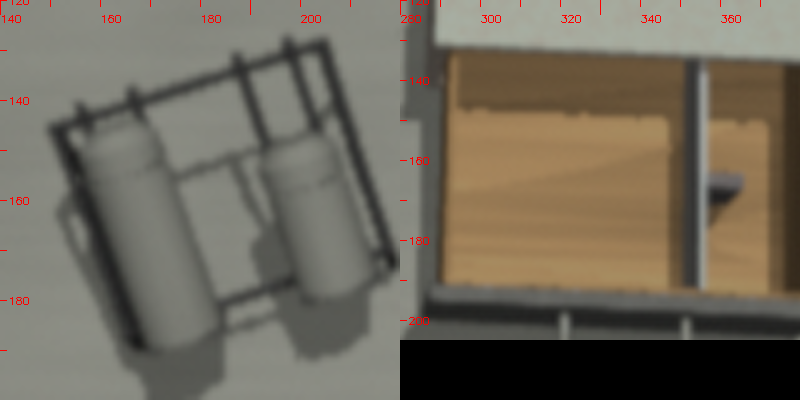

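View pics/c2.png

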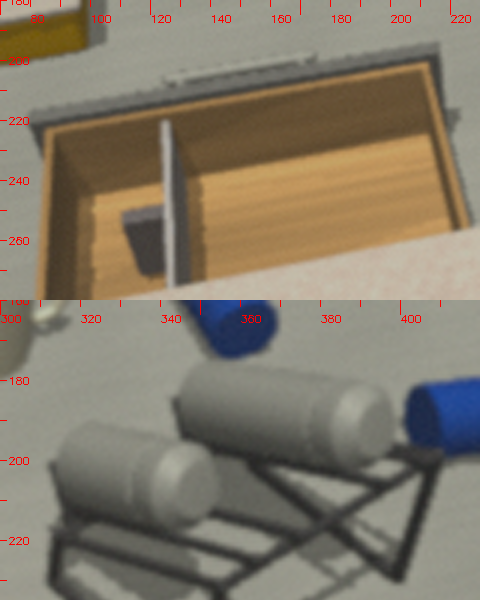

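The crops show the shaker edges, drawer corners, divider top and rib at (360,165) in top and (115,250) in scene. Next I'll triangulate them, and sample profiles across the shakers to get their axes.

```bash
cat > h.py <<'E'
import numpy as np,cv2
from scipy.spatial.transform import Rotation as R
np.set_printoptions(precision=4,suppress=True,linewidth=150)
def load(n,k=0): return dict(np.load(f"{n}{k}.npz"))
def ray(c,p):
    K=np.linalg.inv(c["mtx"]);v=K@[p[0],p[1],1.];v=np.array([v[0],-v[1],-v[2]])
    T=c["cam_to_world"];d=T[:3,:3]@v;return T[:3,3],d/np.linalg.norm(d)
def tri(c1,p1,c2,p2):
    o1,d1=ray(c1,p1);o2,d2=ray(c2,p2)
    t=np.linalg.lstsq(np.c_[d1,-d2],o2-o1,rcond=None)[0];a=o1+t[0]*d1;b=o2+t[1]*d2
    return (a+b)/2,np.linalg.norm(a-b)
def onz(c,p,z): o,d=ray(c,p);return o+d*(z-o[2])/d[2]
def proj(c,P):
    T=c["cam_to_world"];v=T[:3,:3].T@(np.array(P)-T[:3,3]);u=c["mtx"]@[v[0],-v[1],-v[2]];return u[:2]/u[2]
def delta(pos,quat,P,Rt): # shift,turn in pendant units from pose to target
    R0=R.from_quat(quat);return R0.inv().apply(np.array(P)-pos)/.15,(R0.inv()*Rt).as_rotvec()/(np.pi/2)
E
python3 - <<'E'
from h import *
s,t=load("scene"),load("top")
pts={"FLin":((291,190.5),(210.5,201.5)),"FRin":((382,192.5),(84,222)),"divtopF":((355.2,191),(125,220)),"rib":((360.5,164.5),(115,250.5)),"hR":((354,210),(125,206)),"hL":((319,208),(174,200))}
for k,(a,b) in pts.items(): print(k,*tri(t,a,s,b))
def prof(c,p,q,w):
    p,q=np.array(p,float),np.array(q,float);d=(q-p)/np.linalg.norm(q-p);n=np.array([-d[1],d[0]])
    off=np.arange(-w,w+.1,1.);g=cv2.cvtColor(c["img"],7).astype(np.float32);out=[]
    for f in np.linspace(0,1,3):
        m=[p+(q-p)*min(1,max(0,f+e)) for e in np.linspace(-.1,.1,7)]
        xy=np.array([[mm+n*o for o in off] for mm in m],np.float32)
        out.append(cv2.remap(g,xy[...,0],xy[...,1],1).mean(0).astype(int))
    print(p,q,n); [print(o) for o in out]
prof(t,(165,152),(175,183),14)
prof(s,(350,187),(378,191),18)
prof(t,(201,155),(206,174),14)
E
```

```text
FLin [ 0.4863 -0.0656  0.1002] 0.004852587130454375
FRin [ 0.4767 -0.3686  0.1111] 0.007997659949611484
divtopF [ 0.4847 -0.2797  0.0979] 0.002089721488335333
rib [ 0.5764 -0.3053  0.0977] 0.008997839285513317
hR [ 0.422  -0.2764  0.0862] 0.004037839485856167
hL [ 0.4304 -0.1564  0.0806] 0.003179288931176269
[165. 152.] [175. 183.] [-0.9517  0.307 ]
[135 136 136 136 136 130 114  97  98 105 111 116 120 121 121 121 121 117 113 107 100  89  74  57  50  54  70 102 123]
[133 133 133 133 132 124 106 100 107 114 118 122 124 124 123 122 119 116 112 105  96  83  62  42  39  49  67  86  94]
[ 96  93  96  97  93  89  88  97 106 112 117 121 122 121 121 121 117 114 108 101  91  74  50  38  44  57  75  93 114]
[350. 187.] [378. 191.] [-0.1414  0.9899]
[ 47  50  59  75  93 112 128 133 135 135 133 131 128 125 121 115 110 104  97  90  85  78  72  66  64  60  68 102 126 135 136 131 125 122 119 118 118]
[101 111 129 144 147 140 135 135 137 138 137 134 132 129 125 120 116 110 104  98  92  85  77  71  67  64  59  49  45  50  58  65  75  86  94  98  98]
[147 147 147 148 144 137 132 134 136 136 138 137 133 129 124 120 117 112 105 101  97  89  83  82  77  71  65  58  48  56  98 137 140 120  99  81  64]
[201. 155.] [206. 174.] [-0.9671  0.2545]
[131 118  85  57  66  99 113 103 100 104 109 113 118 122 122 120 118 115 110 104  96  87  88 107 121 114  96  96 115]
[128 102  67  63  96 116 106 101 108 115 120 123 125 126 125 123 119 113 108 101  91  79  74  81  85  88  95 104 113]
[110  70  46  55  71  76  85  99 110 117 122 124 125 126 125 122 118 113 107  98  86  70  57  56  61  63  65  71  77]
```

Run:
```python
from h import *
s,t=load("scene"),load("top")
def line(a,b,c,d):
    o1,r1=ray(t,a);_,r2=ray(t,b);o2,r3=ray(s,c);_,r4=ray(s,d)
    n1=np.cross(r1,r2);n2=np.cross(r3,r4);n1/=np.linalg.norm(n1);n2/=np.linalg.norm(n2)
    u=np.cross(n1,n2);u/=np.linalg.norm(u);u*=np.sign(u[2])
    p=np.linalg.lstsq(np.array([n1,n2,[0,0,1]]),np.array([n1@o1,n2@o2,.075]),rcond=None)[0]
    return p,u
p,u=line((164.7,152.1),(174.7,183.1),(350.4,184.4),(378.3,189.2))
print("base",p,u,"elev",np.degrees(np.arcsin(u[2])),"yaw",np.degrees(np.arctan2(u[1],u[0])))
# force 28deg: top plane + elevation
o,r1=ray(t,(164.7,152.1));_,r2=ray(t,(174.7,183.1));n=np.cross(r1,r2)
from scipy.optimize import brentq
e=np.radians(28)
f=lambda y:n@[np.cos(e)*np.cos(y),np.cos(e)*np.sin(y),np.sin(e)]
y=brentq(f,-.2,1);v=np.array([np.cos(e)*np.cos(y),np.cos(e)*np.sin(y),np.sin(e)]);print("yaw28",np.degrees(y))
for w in (u,v):
    for d in (0,.075,.15): P=p+w*d; print(P,proj(t,P),proj(s,P))
# ends: dome tip px (top crop): ~ (162.5,144); base end low centre ~ (176,187)
for z in (.06,.1,.15): print(z,onz(t,(175.5,186.5),z))
```

```text
base [0.517  0.3311 0.075 ] [0.8384 0.2437 0.4875] elev 29.173716431987252 yaw 16.20702790695562
yaw28 16.33291288997201
[0.517  0.3311 0.075 ] [174.9092 183.7486] [356.0756 185.3764]
[0.5799 0.3494 0.1116] [168.2819 163.2039] [375.8358 188.7761]
[0.6428 0.3677 0.1481] [161.4569 142.0464] [398.0702 192.6013]
[0.517  0.3311 0.075 ] [174.9092 183.7486] [356.0756 185.3764]
[0.5806 0.3497 0.1102] [168.2536 163.1161] [375.9864 189.2994]
[0.6441 0.3683 0.1454] [161.4118 141.9066] [398.3684 193.7094]
0.06 [0.5106 0.3312 0.06  ]
0.1 [0.502  0.3248 0.1   ]
0.15 [0.4912 0.3167 0.15  ]
```

Run:
```python
from h import *
s,t=load("scene"),load("top")
def along(c,p,q,offs):
    p,q=np.array(p,float),np.array(q,float);L=np.linalg.norm(q-p);d=(q-p)/L;n=np.array([-d[1],d[0]])
    g=cv2.cvtColor(c["img"],7).astype(np.float32)
    for o in offs:
        for e,sg in((p,-1),(q,1)):
            xy=np.array([[e+d*k*sg+n*o for k in range(-10,11)]],np.float32)
            print(o,'pq'[sg>0],cv2.remap(g,xy[...,0],xy[...,1],1)[0].astype(int))
print("top");along(t,(161.4,142),(174.9,183.7),(-3,0,3))
print("scene");along(s,(354,185),(398,192.7),(-5,0,4))
for z in(.075,):
  for a in((174.9,184.7),(175.2,185.7),(175.5,186.7)): print(onz(t,a,z), proj(s,onz(t,a,z)))
```

```text
top
-3 p [120 121 123 127 128 124 116 108 108  90  68  89 116 129 134 135 135 136 137 137 137]
-3 q [123 123 122 123 123 122 122 122 121 121 120 120 120 119 111  97  87  86  87  86  86]
0 p [123 124 127 131 132 129 119 110 110  94  70  91 122 133 134 134 134 135 136 137 138]
0 q [123 123 122 122 123 122 121 121 122 121 121 121 120 119 113 102  92  87  86  86  86]
3 p [117 118 122 126 126 122 112 104 102  88  65  79 108 126 132 133 134 134 135 136 137]
3 q [114 115 114 114 114 113 113 113 112 112 111 112 111 110 104  94  87  86  86  85  85]
scene
-5 p [135 134 135 135 134 134 134 135 135 133 132 133 131 132 133 131 131 130 132 141 149]
-5 q [165 159 145 131 122 119 118 117 120 132 142 129  81  48  42  43  42  42  44  42  46]
0 p [117 117 116 115 114 116 116 115 116 112 115 114 114 114 112 113 113 113 112 112 119]
0 q [140 133 121 119 119 117 117 116 116 116 125 143 138 105  65  44  40  44  43  40  41]
4 p [93 93 93 92 91 92 92 92 90 90 88 89 89 88 87 87 88 87 84 79 88]
4 q [116 114 116 117 117 115 115 115 111 101  83  63  56  58  56  57  58  58  60  62  63]
[0.5137 0.331  0.075 ] [355.4957 184.6142]
[0.5102 0.3299 0.075 ] [354.5415 183.8924]
[0.5067 0.3288 0.075 ] [353.5918 183.174 ]
```

Base of the long shaker is about (0.506, 0.3285, 0.075), with yaw 16.4° and elevation 28°, and both views agree. I'll travel toward the rack now.

```bash
python3 -m pendant '[1,1,-0.5,0,0,0,0, 1,1,-0.5,0,0,0,0, 1,1,-0.5,0,0,0,0, 1,1,-0.5,0,0,0,0]' | tail -c 400
python3 -m pendant '[1,1,-0.5,0,0,0,0, 1,1,-0.5,0,0,0,0, 1,1,-0.5,0,0,0,0, 1,1,-0.5,0,0,0,0]' >/dev/null
python3 -m pendant '[1,0.7,-1,0,0,0,0, 1,0.7,-1,0,0,0,0, 1,0.7,-1,0,0,0,0, 1,0.7,-1,0,0,0,0]' >/dev/null
python3 -m pendant '[1,0.7,-1,0,0,0,0, 1,0.7,-1,0,0,0,0, 1,0.7,-1,0,0,0,0, 1,0.7,-1,0,0,0,0]' >/dev/null
python3 -m pendant '[1,0.5,-1,0,0,0,0, 1,0.5,-1,0,0,0,0, 1,0.5,-1,0,0,0,0, 1,0.5,-1,0,0,0,0]'
cat >> h.py <<'E'
yaw=np.radians(16.4);e=np.radians(28)
U=np.array([np.cos(e)*np.cos(yaw),np.cos(e)*np.sin(yaw),np.sin(e)]);YT=np.array([np.sin(yaw),-np.cos(yaw),0])
RG=R.from_matrix(np.c_[U,YT,np.cross(U,YT)]);ZT=np.cross(U,YT);BASE=np.array([.506,.3285,.075])
def to(P,Rt):
    from plant import r
    s=r.get_state();d=delta(s["tool_pos"],s["eef_rot"],P,Rt);print(s["clock"],"pos",s["tool_pos"],R.from_quat(s["eef_rot"]).as_matrix()[:,0],"shift",d[0],"turn",d[1],"F",s["contact_force"],"op",s["opening"],s["finger_force"]);return d
E
python3 -c "
from h import *
M=BASE+.075*U; print(M,ZT); to(M-.12*ZT,RG)"
```

```text
clock: 0.5
tool_pos: [0.3249, -0.4666, 0.2386]
eef_rot: [0.986, 0.168, 0.002, -0.002]
contact_force: [0.8, -0.4, 0.2]
opening: 1.002
finger_force: 0.0
clock: 2.1
tool_pos: [0.5609, 0.1733, 0.2384]
eef_rot: [0.986, 0.168, 0.0, -0.002]
contact_force: [0.6, 0.9, 0.4]
opening: 0.998
finger_force: 0.0
[0.5695 0.3472 0.1102] [ 0.4504  0.1326 -0.8829]
2.1 pos [0.5609 0.1733 0.2384] [0.9434 0.3317 0.0013] shift [ 0.0636 -1.0932  0.1531] turn [-0.0108  0.3103  0.0317] F [0.6009 0.8626 0.3549] op 0.9981704727593664 0.0
```

```bash
python3 -m pendant '[1,0.064,-1,0,-0.01,0.31,0.032, 1,0.064,-1,0,-0.01,0.31,0.032, 1,0.064,-1,0,-0.01,0.31,0.032, 1,0.064,-1,0,-0.01,0.31,0.032, 1,0.064,-1,0,-0.01,0.31,0.032]' >/dev/null
python3 -c "
from h import *
from plant import r
M=BASE+.075*U; to(M-.06*ZT,RG)
for n in ('top','scene'):
    s=r.snapshot(n);np.savez(n+'1.npz',**s)
t=load('top',1)['img'];s=load('scene',1)['img']
f=lambda i,x,y:cv2.resize(i[y:y+100,x:x+130],(520,400),interpolation=2)
W=np.vstack([f(t,120,110)[:300],f(s,290,130)[:300]])
cv2.imwrite('pics/g1.png',W[:,:,::-1])"
```

```text
2.6 pos [0.5137 0.3157 0.2358] [0.849  0.2588 0.4606] shift [-0.0195 -0.0989  0.5344] turn [0.003  0.0064 0.0055] F [ 0.3699  0.2916 -0.7987] op 0.9981624654812997 0.0
```

View pics/g1.png

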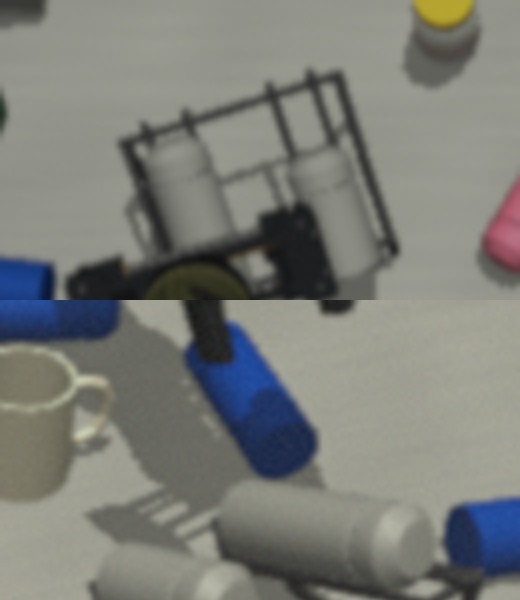

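The long shaker sits in the left lane and the gripper is hovering over its low end, centred in yaw. I'm moving on down along the tool axis.

```bash
python3 -m pendant '[1,-0.02,-0.1,0.53,0,0.006,0.005, 1,-0.02,-0.1,0.53,0,0.006,0.005, 1,-0.02,-0.1,0.53,0,0.006,0.005, 1,-0.02,-0.1,0.53,0,0.006,0.005]' >/dev/null
python3 -m pendant '[1,0,0,0.16,0,0,0, 1,0,0,0.32,0,0,0, 1,0,0,0.5,0,0,0, 1,0,0,0.5,0,0,0]'
python3 -c "
from h import *
M=BASE+.075*U; to(M+.015*ZT,RG)"
```

```text
clock: 3.5
tool_pos: [0.6012, 0.3551, 0.1223]
eef_rot: [0.967, 0.126, 0.22, -0.021]
contact_force: [-0.3, -1.1, 0.4]
opening: 0.998
finger_force: 0.0
3.5 pos [0.6012 0.3551 0.1223] [0.8716 0.235  0.4302] shift [-0.2267 -0.0067  0.0791] turn [ 0.0174  0.0281 -0.0128] F [-0.3421 -1.0653  0.3613] op 0.9984669592903305 0.0
```

```bash
python3 -m pendant '[1,0,0,0,0,0,0, 1,0,0,0,0,0,0]'
python3 -c "
from h import *
from plant import r
M=BASE+.075*U; to(M+.015*ZT,RG);print(r.get_state()['q'],r.get_state()['qd'])"
```

```text
clock: 3.7
tool_pos: [0.5998, 0.3564, 0.1247]
eef_rot: [0.967, 0.128, 0.221, -0.021]
contact_force: [0.2, 0.8, -0.8]
opening: 1.001
finger_force: 0.0
3.7 pos [0.5998 0.3564 0.1247] [0.8698 0.2387 0.4318] shift [-0.2277  0.0033  0.0958] turn [ 0.0162  0.027  -0.0102] F [ 0.1641  0.7909 -0.8048] op 1.0013637617476878 0.0
[-0.8286  0.8428  0.2342  1.8767  0.6464  0.0434 -2.6542] [-0.0106 -0.0026 -0.0042 -0.0045  0.008  -0.0009  0.0012]
```

q6 (0.04 limit) and q7 (-2.65 limit) are both at their stops, so the full 28° tilt is out of reach here. A grip at 14° tilt still closes square across the diameter. I'll tilt the tool back in the drawer to level the shaker.

```bash
cat >> h.py <<'E'
def RT(yawdeg,eldeg):
    return R.from_euler('ZY',[yawdeg,-eldeg],degrees=True)*R.from_matrix(np.diag([1.,-1,-1]))
E
python3 -c "
from h import *
A=RT(16.4,14);print(A.as_matrix(),RG.as_matrix()[:,0]);M=BASE+.075*U; z=A.as_matrix()[:,2];to(M-.02*z,A);to(M+.013*z,A)"
```

```text
[[ 0.9308  0.2823  0.2321]
 [ 0.274  -0.9593  0.0683]
 [ 0.2419 -0.     -0.9703]] [0.847  0.2493 0.4695]
3.7 pos [0.5998 0.3564 0.1247] [0.8698 0.2387 0.4318] shift [-0.2052  0.0087 -0.1347] turn [ 0.0148 -0.1286 -0.0122] F [ 0.1641  0.7909 -0.8048] op 1.0013637617476878 0.0
3.7 pos [0.5998 0.3564 0.1247] [0.8698 0.2387 0.4318] shift [-0.2494  0.004   0.0808] turn [ 0.0148 -0.1286 -0.0122] F [ 0.1641  0.7909 -0.8048] op 1.0013637617476878 0.0
```

```bash
python3 -m pendant '[1,-0.05,0,-0.134,0.01,-0.06,-0.01, 1,-0.13,0,-0.134,0.01,-0.13,-0.01, 1,-0.2,0,-0.134,0.01,-0.13,-0.01, 1,-0.2,0,-0.134,0.01,-0.13,-0.01]' >/dev/null
python3 -c "
from h import *
from plant import r
A=RT(16.4,14);M=BASE+.075*U; z=A.as_matrix()[:,2];to(M+.013*z,A);print(r.get_state()['q'])"
```

```text
4.1 pos [0.5646 0.3464 0.1281] [0.9324 0.2703 0.2399] shift [0.0035 0.0024 0.2105] turn [ 0.005   0.0013 -0.0025] F [-0.3192 -0.4628  0.1614] op 0.9994939935402148 0.0
[-0.5606  0.8059 -0.1859  1.7808  0.619   0.4076 -2.5176]
```

```bash
python3 -m pendant '[1,0,0,0.1,0,0,0, 1,0,0,0.21,0,0,0, 1,0,0,0.21,0,0,0]'
python3 -m pendant '[0.55,0,0,0,0,0,0, 0.55,0,0,0,0,0,0, 0.5,0,0,0,0,0,0, 0.5,0,0,0,0,0,0, 0.5,0,0,0,0,0,0, 0.5,0,0,0,0,0,0, 0.5,0,0,0,0,0,0, 0.5,0,0,0,0,0,0]' 30
python3 -c "
from h import *
from plant import r
A=RT(16.4,14);M=BASE+.075*U; z=A.as_matrix()[:,2];to(M+.013*z,A);print(r.get_state()['q'])"
```

```text
clock: 4.4
tool_pos: [0.5708, 0.3494, 0.094]
eef_rot: [0.983, 0.142, 0.118, -0.011]
contact_force: [-0.2, 0.1, -0.3]
opening: 1.001
finger_force: 0.0
clock: 5.2
tool_pos: [0.574, 0.3453, 0.098]
eef_rot: [0.983, 0.139, 0.12, -0.01]
contact_force: [1.5, -6.5, 2.8]
opening: 0.631
finger_force: 30.0
5.2 pos [0.574  0.3453 0.098 ] [0.9328 0.2706 0.238 ] shift [-0.0047 -0.0208  0.0014] turn [ 0.0095  0.0026 -0.0024] F [ 1.458  -6.4623  2.7644] op 0.6310574573953562 29.963934402912855
[-0.5731  0.8589 -0.1517  1.7684  0.6402  0.3661 -2.5339]
```

```bash
python3 -m pendant '[0.5,0.04,0,-0.16,0,0,0, 0.5,0.08,0,-0.32,0,0,0, 0.5,0.12,0,-0.5,0,0,0, 0.5,0.17,0,-0.7,0,0,0, 0.5,0.23,0,-0.95,0,0,0, 0.5,0.23,0,-0.95,0,0,0]' 35
python3 -c "
from h import *
from plant import r
for n in ('top','scene'):
    s=r.snapshot(n);np.savez(n+'2.npz',**s)
s=load('scene',2)['img'];t=load('top',2)['img']
W=np.vstack([cv2.resize(s[60:210,260:460],(600,450)),cv2.resize(t[100:220,280:400],(600,600))[:0]])
cv2.imwrite('pics/l1.png',W[:,:,::-1])"
```

```text
clock: 5.8
tool_pos: [0.5741, 0.3531, 0.2503]
eef_rot: [0.982, 0.14, 0.124, -0.017]
contact_force: [0.5, 1.6, -1.7]
opening: 0.625
finger_force: 34.9
```

View pics/l1.png

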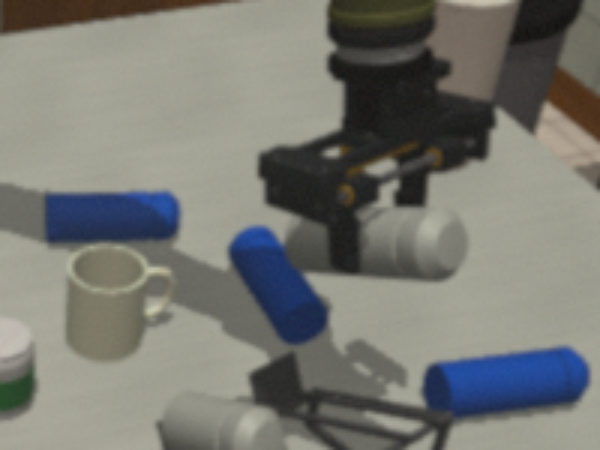

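The shaker is held at its middle, clear of the rack, and the short one is still in its lane. Next I'll work out the drawer frame.

```bash
python3 -c "
from h import *
t=load('top',2);s=load('scene',2);g=cv2.cvtColor(t['img'],7)
for y in (140,160,180): print('row',y,g[y,284:298],g[y,346:362])
for x in (300,330,372): print('col',x,g[184:200,x],g[128:138,x], 'handle',g[203:215,x])
gs=cv2.cvtColor(s['img'],7)
for x in (100,150,200): print('scol',x,gs[200:228,x])
for zf in (.02,.025):
  print(zf,'wall',onz(t,(291.3,135),zf+.081),onz(t,(291.3,185),zf+.081),'front',onz(t,(300,191),zf+.09),onz(t,(372,192.5),zf+.09),'div',onz(t,(354.2,185),zf+.075),onz(t,(354.2,140),zf+.075),'cab',onz(t,(300,132),.125),onz(t,(372,134),.125))
"
```

```text
row 140 [ 98  94  83  77  76  83  89  81 107 127 114 101  98  97] [ 98  98  97  97  92  74  64  67 106 163 160 119  98  95  96  97]
row 160 [145 116 101  99  99  93  73  88 128 145 152 154 154 154] [129 103  90  86  80  69  65  67 106 166 173 151 140 139 140 139]
row 180 [143 115 102 100  96  76  81 121 140 150 154 154 154 153] [132 105  90  85  77  69  65  65 103 161 160 148 147 148 149 148]
col 300 [156 159 158 158 159 158 153 136 120 116 109  83  53  42  41  44] [186 186 178 144 108  96  97  99  98  97] handle [ 99  99  99 100 100 110 137 153 156 157 157 156]
col 330 [150 155 158 158 160 159 156 145 129 117 112 108  89  62  45  42] [189 190 190 182 152 112  97  98  99  99] handle [ 96  99  97 103 129 145 131 117 134 148 152 151]
col 372 [117 117 117 115 114 114 118 120 124 127 122 116 114 109  88  60] [185 186 187 187 187 178 144 107  98 101] handle [ 54  80  96 100 100 100  99 100 100 112 137 152]
scol 100 [160 160 161 163 161 160 160 158 161 162 159 161 159 141 123 121 117 105  83  82 118 124 102  86  83  83  84  86]
scol 150 [159 166 157 124  95 110 119 119 108  83  79 106 131 108  88  81  81  81  79  82  84  87  87  84  87  90  91  90]
scol 200 [ 88  78 107 144 128 103  91  88  89  89  90  90  89  88  88  87  91  92  93  90  88  87  86  84  88  91 113 152]
0.02 wall [ 0.6808 -0.0678  0.101 ] [ 0.5054 -0.0645  0.101 ] front [ 0.4829 -0.0923  0.11  ] [ 0.4769 -0.3316  0.11  ] div [ 0.5059 -0.2768  0.095 ] [ 0.6639 -0.2837  0.095 ] cab [ 0.6833 -0.0953  0.125 ] [ 0.6752 -0.3379  0.125 ]
0.025 wall [ 0.6791 -0.0674  0.106 ] [ 0.5044 -0.0641  0.106 ] front [ 0.4819 -0.0918  0.115 ] [ 0.4759 -0.3303  0.115 ] div [ 0.5049 -0.2757  0.1   ] [ 0.6623 -0.2826  0.1   ] cab [ 0.6833 -0.0953  0.125 ] [ 0.6752 -0.3379  0.125 ]
```

Drawer frame: yaw about -2°, left wall at y≈-0.0655, divider face at y≈-0.279, inside front at x≈0.480. The shaker middle goes to (0.572, -0.172). Travelling there now.

```bash
for i in 1 2 3; do python3 -m pendant '[0.5,-0.07,0.23,-0.02,0,0,0, 0.5,-0.13,0.46,-0.03,0,0,0, 0.5,-0.2,0.69,-0.05,0,0,0, 0.5,-0.26,0.92,-0.065,0,0,0, 0.5,-0.26,0.92,-0.065,0,0,0]' | tail -5 | head -2 ; done
python3 -c "
from h import *
from plant import r
A=RT(-2,-14);z=A.as_matrix()[:,2];print(z);to(np.array([.572,-.172,.18])+.013*z,A);print(r.get_state()['q'])"
```

```text
tool_pos: [0.5707, 0.198, 0.2425]
eef_rot: [0.984, 0.136, 0.116, -0.009]
tool_pos: [0.57, 0.0553, 0.2439]
eef_rot: [0.984, 0.136, 0.116, -0.011]
tool_pos: [0.5699, -0.0876, 0.2452]
eef_rot: [0.984, 0.135, 0.117, -0.012]
[-0.2418  0.0084 -0.9703]
7.4 pos [ 0.5699 -0.0876  0.2452] [0.936  0.2637 0.233 ] shift [-0.2756  0.5351  0.4721] turn [ 0.0063 -0.3037  0.1976] F [-1.0092  0.4518 -2.7961] op 0.6267688091877951 34.88507277026656
[ 0.4637  0.5812 -0.5481  1.9081  0.463   0.5345 -1.6503]
```

```bash
python3 -m pendant '[0.5,-0.06,0.14,0.04,0,-0.07,0.05, 0.5,-0.13,0.27,0.08,0,-0.15,0.1, 0.5,-0.2,0.4,0.12,0,-0.22,0.15, 0.5,-0.27,0.53,0.15,0.006,-0.3,0.197, 0.5,-0.27,0.53,0.15,0.006,-0.304,0.197, 0.5,-0.27,0.53,0.15,0.006,-0.304,0.197]' 
python3 -c "
from h import *
from plant import r
A=RT(-2,-14);z=A.as_matrix()[:,2];to(np.array([.572,-.172,.15])+.013*z,A);print(r.get_state()['q'])
for n in ('top','scene'):
    s=r.snapshot(n);np.savez(n+'3.npz',**s)
s=load('scene',3)['img']
cv2.imwrite('pics/d1.png',cv2.resize(s[120:320,40:280],(720,600))[:,:,::-1])"
```

```text
clock: 8.0
tool_pos: [0.5612, -0.1652, 0.2147]
eef_rot: [0.993, -0.011, -0.12, -0.003]
contact_force: [0.0, -0.1, -2.2]
opening: 0.629
finger_force: 34.9
8.0 pos [ 0.5612 -0.1652  0.2147] [ 0.9708 -0.0209 -0.2391] shift [0.1738 0.0454 0.4876] turn [-0.0004 -0.0018  0.0083] F [ 0.0394 -0.0827 -2.2222] op 0.6293622609042455 34.88244342028338
[ 0.4064  0.7989 -0.4262  1.4739  0.3314  1.1884 -1.6967]
```

View pics/d1.png

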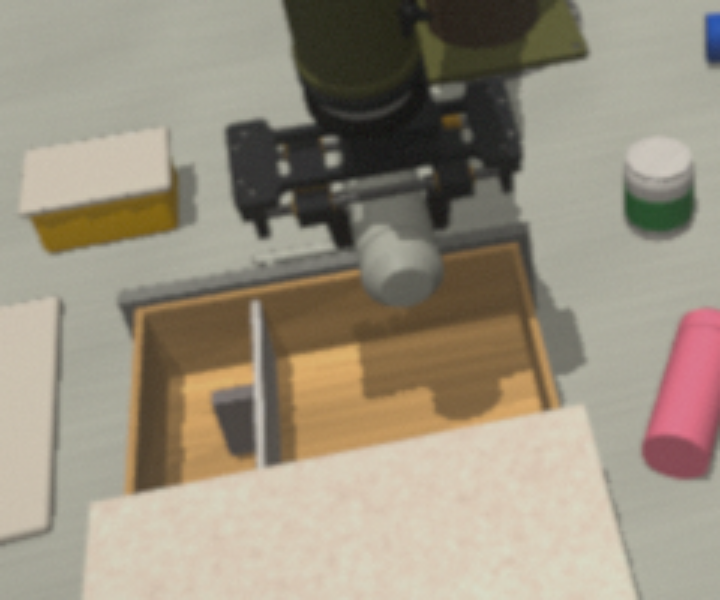

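The shaker hangs over the drawer's clear bay, its cap around scene (173,215). The bay is free and the divider hasn't moved. Now checking that the shaker is level.

```bash
python3 -c "
from h import *
s=load('scene',3);t=load('top',3)
z=RT(-2,-14).as_matrix()[:,2];m=np.array([.5612,-.1652,.2147])-.013*z
for e in (-12,-6,0,6,12):
    u=RT(-2,e).as_matrix()[:,0];P=m+.0735*u
    # rim of cap at 70mm: extents
    v=RT(-2,e).as_matrix();C=m+.070*u
    rim=np.array([proj(s,C+.028*(np.cos(a)*v[:,1]+np.sin(a)*v[:,2])) for a in np.linspace(0,6.28,40)])
    rt=np.array([proj(t,C+.028*(np.cos(a)*v[:,1]+np.sin(a)*v[:,2])) for a in np.linspace(0,6.28,40)])
    print(e,'cap',proj(s,P),'max y',rim[:,1].max(),'x',rim[:,0].min(),rim[:,0].max(),'top',proj(t,P),'miny',rt[:,1].min())
g=cv2.cvtColor(s['img'],7);print(g[205:228,170],g[205:228,174]);
b=s['img'][205:228,172].astype(int);print(b[:,0]-b[:,2])
g=cv2.cvtColor(t['img'],7);print(g[125:160,323]);b=t['img'][125:160,323].astype(int);print(b[:,0]-b[:,2])
"
```

```text
-12 cap [175.102  220.5185] max y 226.62696936895838 x 161.09475676160812 188.3660746935032 top [325.7739 137.3058] miny 133.7783225160991
-6 cap [174.6909 218.3627] max y 225.74160416653078 x 160.57952094891164 188.08265035690823 top [326.1337 136.1987] miny 133.5313244194914
0 cap [174.2198 215.8769] max y 224.47058563678888 x 160.0173655610168 187.73541118760113 top [326.5004 135.3159] miny 133.55052086479958
6 cap [173.6935 213.0872] max y 222.82010471617107 x 159.41480649879114 187.32763544547646 top [326.8701 134.6702] miny 133.83617912402048
12 cap [173.1182 210.0251] max y 220.8019414561599 x 158.77917728601633 186.86361836177807 top [327.239 134.272] miny 134.3775088246288
[167 167 166 166 163 153 129 108  98  95  94  95  94  94  92  91  90  94  95  92  85  79  79] [160 162 162 159 140 112  97  96  96  95  91  92  93  92  90  93  89  90  93  94  86  81  76]
[13 13 12 11 13 10 10  8  8 10  9 11 11  9  8  7 15 37 53 53 50 47 48]
[37 35 34 31 26 23 18 14 13  8 10  7 10  9 13 17 20 21 21 19 17 20 20 17 28 55 76 71 57 58 81 94 98 97 97]
[12 14 11  9  6  3  0  0 -1 -1 -1 -2  0 -1 -1 -2 -1 -1 -2 -2 -2 -3 -3 -4 -1  2  3  3  1  1  4  4  5  5  5]
```

```bash
python3 -m pendant '[0.5,0.06,0.045,0.16,0,0,0.008, 0.5,0.12,0.045,0.32,0,0,0.008, 0.5,0.17,0.045,0.49,0,0,0.008, 0.5,0.17,0.045,0.49,0,0,0.008, 0.5,0.17,0.045,0.49,0,0,0.008]' >/dev/null
python3 -m pendant '[0.5,0.04,0,0.17,0,0,0, 0.5,0.08,0,0.34,0,0,0, 0.5,0.127,0,0.517,0,0,0, 0.5,0.127,0,0.517,0,0,0]' 
python3 -c "
from h import *
from plant import r
A=RT(-2,-14);z=A.as_matrix()[:,2];to(np.array([.572,-.172,.051])+.013*z,A);print(r.get_state()['moment'])"
```

```text
clock: 9.0
tool_pos: [0.567, -0.1726, 0.0585]
eef_rot: [0.992, -0.017, -0.121, -0.002]
contact_force: [-0.9, 0.5, -1.7]
opening: 0.624
finger_force: 34.9
9.0 pos [ 0.567  -0.1726  0.0585] [ 0.97   -0.0339 -0.2406] shift [ 0.0441 -0.0053  0.127 ] turn [-0.0001 -0.0009  0.    ] F [-0.8505  0.5009 -1.6544] op 0.6242241034429669 34.882026385676
[ 0.0451 -0.2221 -0.0042]
```

```bash
for i in 1 2; do python3 -m pendant '[0.5,0.005,0,0.02,0,0,0, 0.5,0.01,0,0.039,0,0,0, 0.5,0.01,0,0.039,0,0,0]' | grep -E "pos|contact" ; done
python3 -m pendant '[0.5,0.004,0,0.015,0,0,0, 0.5,0.004,0,0.015,0,0,0]' | grep -E "pos|contact" ; python3 -c "
from plant import r
print(r.get_state()['moment'])"
```

```text
tool_pos: [0.5694, -0.1731, 0.0547]
contact_force: [0.0, -0.0, -2.1]
tool_pos: [0.5683, -0.1731, 0.0471]
contact_force: [-0.0, 0.5, -1.8]
tool_pos: [0.5684, -0.173, 0.0447]
contact_force: [0.4, 0.6, -2.0]
[ 0.00138311 -0.31028121  0.04616215]
```

```bash
for i in 1 2 3; do python3 -m pendant '[0.5,0.004,0,0.013,0,0,0, 0.5,0.004,0,0.013,0,0,0]' | grep -E "pos|contact";  python3 -c "
from plant import r
print(r.get_state()['moment'])"; done
```

```text
tool_pos: [0.5686, -0.1731, 0.0427]
contact_force: [0.6, -0.5, -2.2]
[-0.00777651 -0.31862365  0.00723362]
tool_pos: [0.5687, -0.173, 0.0407]
contact_force: [-0.0, -0.7, -2.2]
[ 0.04879258 -0.2775975  -0.06089079]
tool_pos: [0.5688, -0.173, 0.0387]
contact_force: [-0.3, -0.7, -2.9]
[ 0.05551606 -0.36619089 -0.00363487]
```

```bash
for i in 1 2 3; do python3 -m pendant '[0.5,0.003,0,0.01,0,0,0, 0.5,0.003,0,0.01,0,0,0]' | grep -E "pos|contact";  python3 -c "
from plant import r
print(r.get_state()['moment'])"; done
```

```text
tool_pos: [0.5692, -0.1731, 0.0376]
contact_force: [0.1, -0.2, -0.8]
[-0.01233299 -0.1577838  -0.05653513]
tool_pos: [0.5698, -0.1731, 0.0375]
contact_force: [0.2, 0.7, 9.0]
[ 0.10351595  0.44153153 -0.06427848]
tool_pos: [0.5709, -0.1732, 0.0374]
contact_force: [-0.8, 0.0, 17.9]
[ 0.11684004  0.87358205 -0.00923561]
```

```bash
python3 -m pendant '[0.5,0,0,0,0,0,0, 0.5,0,0,0,0,0,0, 0.5,0,0,0,0,0,0]' 5 | grep -E "pos|contact|finger"
python3 -m pendant '[0.5,-0.004,0,-0.014,0,0,0, 0.5,-0.004,0,-0.014,0,0,0]' 4| grep -E "pos|contact|finger"; python3 -c "
from plant import r
print(r.get_state()['moment'])"
```

```text
tool_pos: [0.5709, -0.1732, 0.0358]
contact_force: [0.6, 0.6, 7.5]
finger_force: 5.0
tool_pos: [0.5691, -0.1731, 0.0365]
contact_force: [0.5, -0.5, -1.6]
finger_force: 4.0
[ 0.0290986  -0.33601691  0.05037069]
```

```bash
python3 -m pendant '[0.66,0,0,0,0,0,0, 0.7,0,0,0,0,0,0, 0.78,0,0,0,0,0,0, 0.86,0,0,0,0,0,0, 0.86,0,0,0,0,0,0]' | grep -E "pos|contact|open"
python3 -m pendant '[0.86,-0.02,0,-0.08,0,0,0, 0.86,-0.06,0,-0.24,0,0,0, 0.86,-0.12,0,-0.48,0,0,0, 0.86,-0.2,0,-0.8,0,0,0, 0.86,-0.24,0,-0.97,0,0,0, 0.86,-0.24,0,-0.97,0,0,0]' | grep -E "pos|contact|open"; python3 -c "
from h import *
from plant import r
for n in ('top','scene'):
    s=r.snapshot(n);np.savez(n+'4.npz',**s)
s=load('scene',4)['img'];t=load('top',4)['img']
W=np.vstack([cv2.resize(s[170:300,60:240],(540,390)),cv2.resize(t[125:205,280:390],(540,393))[:210]])
cv2.imwrite('pics/r1.png',W[:,:,::-1])"
```

```text
tool_pos: [0.5691, -0.1731, 0.0364]
contact_force: [-0.3, 0.8, -0.4]
opening: 0.858
tool_pos: [0.5716, -0.1731, 0.1915]
contact_force: [0.3, -0.4, -0.7]
opening: 0.86
```

View pics/r1.png

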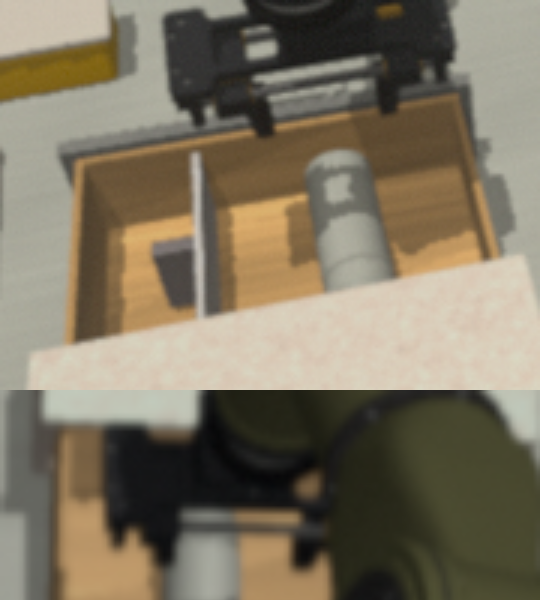

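The shaker lies flat and lengthwise, with its axis about mid-bay. Next I'll turn the tool 90°, close it, and go down to the right of the rib.

```bash
python3 -c "
from h import *
from plant import r
t=load('top',0);print('rib top px',onz(t,(360.5,164.5),.0972),onz(t,(380,165),.103));g=cv2.cvtColor(t['img'],7)
for y in (162,164,166,170): print(y,g[y,354:386])
to((.575,-.343,.17),RT(88,0));print(r.get_state()['q'])"
```

```text
rib top px [ 0.5765 -0.3007  0.0972] [ 0.573  -0.3651  0.103 ]
162 [ 93 147 151 129 117 116 115 113 120 122 122 124 125 125 126 125 125 118  93  80  78  70  55  50  47  45  49  77 112 127 131 132]
164 [ 90 144 141 118 109 106 106 105 105 106 107 112 121 125 125 125 125 118  94  81  78  70  55  49  46  45  49  76 112 128 133 133]
166 [ 89 139 125  93  81  81  82  85  90  91  94 105 119 124 124 125 125 117  94  81  78  70  55  49  46  44  49  76 112 127 133 134]
170 [ 89 138 113  65  43  43  45  52  75  99 113 118 119 119 119 119 119 112  89  76  74  67  54  49  46  42  50  76 112 127 133 133]
12.7 pos [ 0.5688 -0.1731  0.1872] [ 0.9711 -0.0348 -0.2362] shift [0.1068 1.1302 0.0931] turn [-0.1188  0.1196 -0.9953] F [-1.2006  0.1254 -0.3599] op 0.8615557298029443 0.0
[ 0.4066  0.8403 -0.4136  1.4697  0.3479  1.1492 -1.7088]
```

```bash
python3 -m pendant '[0.5,0.1,0.3,0.06,-0.01,0.01,-0.09, 0.3,0.1,0.6,0.06,-0.02,0.02,-0.18, 0.1,0.1,0.8,0.06,-0.03,0.03,-0.27, 0,0.1,1,0.06,-0.04,0.04,-0.36, 0,0.1,1,0.06,-0.05,0.05,-0.45, 0,0.1,1,0.06,-0.07,0.07,-0.54, 0,0.1,1,0.06,-0.08,0.08,-0.63, 0,0.1,1,0.06,-0.09,0.09,-0.72, 0,0.1,1,0.06,-0.1,0.1,-0.81, 0,0.1,1,0.06,-0.11,0.11,-0.9, 0,0.1,1,0.06,-0.12,0.12,-0.99, 0,0.1,1,0.06,-0.12,0.12,-0.995]' 5
python3 -c "
from h import *
from plant import r
to((.575,-.343,.13),RT(88,0));print(r.get_state()['q'])"
```

```text
clock: 13.9
tool_pos: [0.5739, -0.3241, 0.172]
eef_rot: [0.72, 0.694, -0.001, -0.002]
contact_force: [0.0, -0.4, 0.6]
opening: 0.006
finger_force: 0.0
13.9 pos [ 0.5739 -0.3241  0.172 ] [0.0356 0.9994 0.0012] shift [-0.1263  0.0129  0.2797] turn [-0.002  -0.0008 -0.0004] F [ 0.0195 -0.4016  0.6109] op 0.006422486715039399 0.0
[ 0.8469  0.9285 -0.827   1.494   0.7429  1.0564 -0.1929]
```

```bash
python3 -m pendant '[0,-0.126,0.01,0,0,0,0, 0,-0.126,0.01,0.1,0,0,0, 0,-0.126,0.01,0.28,0,0,0, 0,-0.126,0.01,0.45,0,0,0, 0,-0.126,0.01,0.6,0,0,0, 0,-0.126,0.01,0.7,0,0,0, 0,-0.126,0.01,0.7,0,0,0]' 
python3 -m pendant '[0,0.03,0,0,0,0,0, 0,0.06,0,0,0,0,0, 0,0.09,0,0,0,0,0, 0,0.12,0,0,0,0,0, 0,0.15,0,0,0,0,0]'
```

```text
clock: 14.6
tool_pos: [0.5747, -0.341, 0.0657]
eef_rot: [0.719, 0.695, -0.001, -0.002]
contact_force: [-0.6, -0.6, 0.7]
opening: 0.006
finger_force: 0.0
clock: 15.1
tool_pos: [0.5782, -0.3209, 0.0702]
eef_rot: [0.72, 0.694, -0.0, 0.002]
contact_force: [0.5, -3.3, 2.9]
opening: 0.004
finger_force: 1.6
```

```bash
python3 -m pendant '[0,0.05,0,0,0,0,0, 0,0.1,0,0,0,0,0, 0,0.15,0,0,0,0,0, 0,0.2,0,0,0,0,0, 0,0.25,0,0,0,0,0, 0,0.3,0,0,0,0,0, 0,0.35,0,0,0,0,0, 0,0.4,0,0,0,0,0]' | grep -E "pos|contact"
for i in 1 2 3; do python3 -m pendant '[0,0.023,0,0,0,0,0, 0,0.046,0,0,0,0,0, 0,0.07,0,0,0,0,0, 0,0.093,0,0,0,0,0, 0,0.116,0,0,0,0,0, 0,0.14,0,0,0,0,0]' | grep -E "pos|contact"; done
```

```text
tool_pos: [0.5795, -0.2592, 0.069]
contact_force: [0.9, -4.0, 2.3]
tool_pos: [0.5802, -0.2388, 0.0689]
contact_force: [1.0, -3.8, 2.7]
tool_pos: [0.581, -0.2177, 0.069]
contact_force: [1.1, -3.7, 2.3]
tool_pos: [0.5817, -0.1967, 0.069]
contact_force: [1.1, -3.3, 2.7]
```

```bash
for i in 1 2; do python3 -m pendant '[0,0.018,0,0,0,0,0, 0,0.036,0,0,0,0,0, 0,0.053,0,0,0,0,0]' | grep -E "pos|contact"; done
for i in 1 2 3; do python3 -m pendant '[0,0.01,0,0,0,0,0, 0,0.02,0,0,0,0,0]' | grep -E "pos|contact"; done
```

```text
tool_pos: [0.5821, -0.1888, 0.069]
contact_force: [0.3, -3.4, 1.6]
tool_pos: [0.5823, -0.181, 0.069]
contact_force: [0.1, -4.8, 1.4]
tool_pos: [0.5824, -0.1782, 0.069]
contact_force: [1.8, -3.6, 2.4]
tool_pos: [0.5821, -0.1759, 0.0689]
contact_force: [-0.5, -6.4, 3.0]
tool_pos: [0.5821, -0.1759, 0.0689]
contact_force: [1.1, -10.5, 3.5]
```

The force rose from 3.5 to 10.5 N with the tool stopped, so the shaker is pressed against the wall. I'll back off and look.

```bash
python3 -m pendant '[0,-0.03,0,0,0,0,0, 0,-0.1,0,0,0,0,0, 0,-0.15,0,-0.2,0,0,0, 0,-0.2,0,-0.5,0,0,0, 0,-0.4,0,-0.75,0,0,0, 0,-0.5,0,-0.75,0,0,0, 0,-0.5,0,-0.75,0,0,0]' 
python3 -c "
from h import *
from plant import r
for n in ('top','scene'):
    s=r.snapshot(n);np.savez(n+'5.npz',**s)
s=load('scene',5)['img'];t=load('top',5)['img']
W=np.hstack([cv2.resize(s[170:300,60:240],(432,312)),cv2.resize(t[125:225,280:390],(343,312))])
cv2.imwrite('pics/v1.png',W[:,:,::-1])
to((.40,-.215,.18),RT(88,0))"
```

```text
clock: 19.6
tool_pos: [0.5793, -0.2499, 0.1813]
eef_rot: [0.721, 0.693, -0.0, 0.001]
contact_force: [-0.9, -1.1, -0.9]
opening: 0.004
finger_force: 0.0
19.7 pos [ 0.5788 -0.246   0.18  ] [0.0347 0.9994 0.0018] shift [ 0.1649 -1.1986  0.0028] turn [-0.0015 -0.0011  0.0001] F [-0.4743  0.058  -0.1337] op 0.007939857927233786 0.0
```

View pics/v1.png

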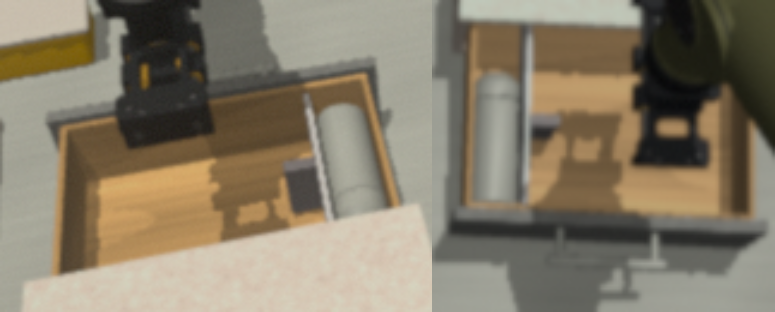

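The picture shows the shaker trapped between the left wall and the divider, flat and parallel. Next I'll turn the tool back and go in front of the handle.

```bash
python3 -m pendant '[0,0.05,-0.3,-0.05,0,0,0.09, 0,0.1,-0.6,-0.05,0,0,0.18, 0,0.16,-0.8,-0.05,0,0,0.27, 0,0.16,-1,-0.05,0,0,0.36, 0,0.16,-1,-0.05,0,0,0.45, 0,0.16,-1,-0.05,0,0,0.54, 0,0.16,-1,-0.05,0,0,0.63, 0,0.16,-1,-0.05,0,0,0.72, 0,0.16,-1,-0.05,0,0,0.81, 0,0.16,-1,-0.05,0,0,0.9, 0,0.16,-1,-0.05,0,0,1, 0,0.16,-1,-0.05,0,0,1]' 
python3 -c "
from h import *
from plant import r
t=load('top',0);g=cv2.cvtColor(t['img'],7);print(g[200:215,328],g[200:215,345],onz(t,(336,208.7),.087))
to((.39,-.215,.15),RT(-2,0));print(r.get_state()['q'])"
```

```text
clock: 20.9
tool_pos: [0.4302, -0.2157, 0.1879]
eef_rot: [1.0, -0.017, -0.001, -0.001]
contact_force: [-0.5, -0.7, 0.1]
opening: 0.007
finger_force: 0.0
[ 36  47  71  84  87  86  94 117 127 112 101 119 132 134 134] [ 35  38  51  73  84  85  88  99 124 125 109 113 127 132 132] [ 0.4266 -0.214   0.087 ]
20.9 pos [ 0.4302 -0.2157  0.1879] [ 0.9994 -0.0333 -0.0023] shift [-0.2676  0.0049  0.2533] turn [-0.0008  0.0015  0.001 ] F [-0.4563 -0.6771  0.1402] op 0.006873265587803147 0.0
[ 0.6305  0.6107 -0.411   2.0338  0.4282  0.5826 -1.6814]
```

```bash
python3 -m pendant '[0,-0.27,0,0,0,0,0, 0,-0.27,0,0.1,0,0,0, 0,-0.27,0,0.3,0,0,0, 0,-0.27,0,0.5,0,0,0, 0,-0.27,0,0.73,0,0,0, 0,-0.27,0,0.73,0,0,0]' 
python3 -m pendant '[0,0.05,0,0,0,0,0, 0,0.1,0,0,0,0,0, 0,0.15,0,0,0,0,0, 0,0.2,0,0,0,0,0]'; python3 -c "
from plant import r
print(r.get_state()['q'])"
```

```text
clock: 21.5
tool_pos: [0.3882, -0.2139, 0.0761]
eef_rot: [1.0, -0.015, -0.004, -0.002]
contact_force: [-1.4, 0.5, 0.6]
opening: 0.006
finger_force: 0.0
clock: 21.9
tool_pos: [0.4214, -0.2176, 0.0806]
eef_rot: [1.0, -0.018, 0.001, 0.0]
contact_force: [-1.4, 0.8, 0.8]
opening: 0.006
finger_force: 0.6
[ 0.51020031  0.79105388 -0.21179371  2.13702565  0.59985242  0.26793839
 -1.82867612]
```

```bash
python3 -m pendant '[0,0.01,0,0.02,0,0,0, 0,0.05,0,0.04,0,0,0, 0,0.1,0,0.04,0,0,0, 0,0.16,0,0.04,0,0,0, 0,0.22,0,0.04,0,0,0, 0,0.28,0,0.04,0,0,0, 0,0.34,0,0.04,0,0,0, 0,0.4,0,0.04,0,0,0, 0,0.46,0,0.04,0,0,0, 0,0.52,0,0.04,0,0,0, 0,0.58,0,0.04,0,0,0, 0,0.62,0,0.04,0,0,0]' 
python3 -m pendant '[0,0.04,0,0,0,0,0, 0,0.09,0,0,0,0,0, 0,0.14,0,0,0,0,0, 0,0.19,0,0,0,0,0, 0,0.24,0,0,0,0,0, 0,0.29,0,0,0,0,0, 0,0.33,0,0,0,0,0, 0,0.36,0,0,0,0,0, 0,0.38,0,0,0,0,0, 0,0.4,0,0,0,0,0]'
python3 -c "
from h import *
from plant import r
to((.63,-.225,.075),RT(-2,0));print(r.get_state()['q'])"
```

```text
clock: 23.1
tool_pos: [0.5148, -0.2204, 0.0736]
eef_rot: [1.0, -0.017, 0.001, 0.0]
contact_force: [-0.5, -0.7, 0.0]
opening: 0.007
finger_force: 0.6
clock: 24.1
tool_pos: [0.5734, -0.2226, 0.0735]
eef_rot: [1.0, -0.018, 0.0, 0.0]
contact_force: [-1.1, -0.1, -0.2]
opening: 0.002
finger_force: 0.6
24.1 pos [ 0.5734 -0.2226  0.0735] [ 0.9994 -0.0351  0.    ] shift [ 0.3775  0.0024 -0.0102] turn [ 0.0001 -0.     -0.0001] F [-1.1215 -0.1301 -0.16  ] op 0.0015455181919131263 0.5759830959141254
[ 0.4857  0.9153 -0.3442  1.7079  0.4901  0.605  -1.7489]
```

```bash
python3 -m pendant '[0,0.03,0,0,0,0,0, 0,0.07,0,0,0,0,0, 0,0.11,0,0,0,0,0, 0,0.14,0,0,0,0,0, 0,0.17,0,0,0,0,0, 0,0.2,0,0,0,0,0, 0,0.22,0,0,0,0,0]' | grep -E "pos|contact"
for i in 1 2 3 4; do python3 -m pendant '[0,0.014,0,0,0,0,0, 0,0.028,0,0,0,0,0, 0,0.028,0,0,0,0,0]' | grep -E "pos|contact"; done
```

```text
tool_pos: [0.6069, -0.2239, 0.0735]
contact_force: [-1.2, -0.1, 0.5]
tool_pos: [0.6111, -0.2238, 0.0736]
contact_force: [0.6, 0.5, -0.8]
tool_pos: [0.6138, -0.224, 0.0734]
contact_force: [-4.1, 0.2, 2.6]
tool_pos: [0.6139, -0.224, 0.0732]
contact_force: [-11.9, 1.7, 10.2]
tool_pos: [0.614, -0.2241, 0.0731]
contact_force: [-21.4, 3.4, 16.6]
```

```bash
python3 -m pendant '[0,-0.03,0,0,0,0,0, 0,-0.1,0,0,0,0,0, 0,-0.25,0,0,0,0,0, 0,-0.4,0,0,0,0,0, 0,-0.6,0,-0.2,0,0,0, 0,-0.8,0,-0.5,0,0,0, 0,-0.9,0,-0.8,0,0,0, 0,-0.9,0,-0.9,0,0,0, 0,-0.9,0,-0.9,0,0,0]' | grep -E "pos|contact"
python3 -c "
from h import *
from plant import r
for n in ('top','scene'):
    s=r.snapshot(n);np.savez(n+'6.npz',**s)
s=load('scene',6)['img'];t=load('top',6)['img']
W=np.hstack([s[:,:400],cv2.resize(t[30:230,270:400],(390,600))[-384:]])
cv2.imwrite('pics/e1.png',W[:,:,::-1])"
```

```text
tool_pos: [0.4906, -0.2203, 0.2116]
contact_force: [0.4, 0.2, -0.6]
```

View pics/e1.png

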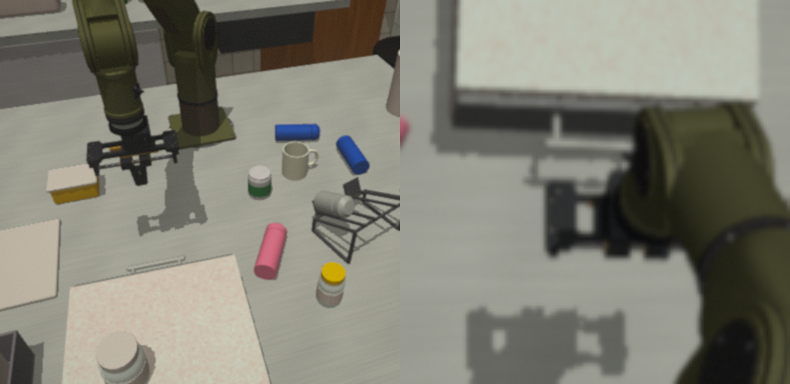

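```bash
python3 -c "
from h import *
a,b=load('top',0),load('top',6)
for c,l in ((a,(200,216)),(b,(140,158))):
  g=cv2.cvtColor(c['img'],7)
  for x in (328,333): print(x,l,g[l[0]:l[1],x])
g=cv2.cvtColor(b['img'],7);print(g[128:150,305])
for y in (149,150,151): print(onz(b,(331,y),.087))
"
```

```text
328 (200, 216) [ 36  47  71  84  87  86  94 117 127 112 101 119 132 134 134 133]
333 (200, 216) [ 35  43  63  79  85  86  92 118 136 123 104 117 131 134 134 133]
328 (140, 158) [ 41  42  42  41  42  49  73  96 123 149 140 110  95  96 107 133 150 154]
333 (140, 158) [ 42  42  41  41  41  45  65  88 109 137 139 114  96  96 103 121 141 152]
[192 192 186 153 108  86  98 108 101  76  50  42  41  42  41  42  52  75  94 101 102 102]
[ 0.6345 -0.2044  0.087 ]
[ 0.631  -0.2043  0.087 ]
[ 0.6274 -0.2042  0.087 ]
```

The drawer front is flush with the unit. It stopped hard after about 0.204 m of travel, which fits the shut position. The short shaker, jar, can and mug haven't moved, so I'm handing in.

```bash
python3 -c "
from plant import r
print(r.finish_job())"
```

```text
the job is handed in; nothing more can be done
None
```

I handed the job in: the long shaker lies flat in the drawer, pressed by the divider against the left wall (the push reached 10.5 N, about 3 N of it the divider's own friction), and the drawer is shut; the last picture shows the short shaker, jar, can and mug still in place, and the hand-in returned no verdict.

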